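Change a tube block over to the other mixer

TASK

Take the aluminium tube block off the mixer it is latched on: press that mixer's catch pad so the block springs free, then slide it straight out. Slide it into the dovetail of the other mixer until it is fully home and the catch clicks up behind it, let go and leave it there. Work gently: force nothing, keep the block upright and leave the bottle, beaker and dishes alone.

Things in the scene. Friction and masses are not known exactly. Their poses are not given: they have to be found in the camera images.
- block: Bare aluminium tube block, 50 mm long (x), 36 wide (y), 55 high, 0.24-0.39 kg, six dark wells on top; dovetail foot 49 mm wide, 9 high. Origin: centre of its underside; +x is the way it slides in. It starts latched in dock1, x along dock1's x, origin at x -1, y 0, z 85 mm of dock1. Grip it across its 36 mm width, above the rails.
- dock1: Mixer that holds the block at the start, left or right of the other: fixed grey housing, 180 x 124 mm, a dovetail slot on top. Origin on the bench below the slot's middle; +x points from the slot's open mouth (robot side) into the slot, z up. Slot as in slot2. To release: see pad1.
- dock2: The empty mixer, made like dock1, with the same frame. A steel stop in its slot carries a spring plunger (3 N rising to 6 N over the last 12 mm) and, near the mouth, the catch: a ramped tooth 4 mm high that the entering block rides over (under 10 N) and that springs up behind it.
- slot1 (a point): Middle of dock1's slot floor, 85 mm above dock1's origin. A block drawn back to x = -90 mm or beyond is free of the slot and can be lifted.
- slot2 (a point): Middle of dock2's slot floor, 85 mm above its origin. Along dock x: flared mouth from -62 mm, dovetail -46 to +56 mm. Slot 53 mm wide at the floor, 41.5 mm at the lips 10 mm above it (about 1.5 mm play each side of the foot, 2 mm in height). Rails reach 37 mm either side of the middle and 14 mm above the floor.
- pad1 (a point): Centre of the top of dock1's catch pad, ribbed steel, 26 mm (dock x) by 34 mm, before the mouth at x -81, y 0, z 84 mm of dock1. Pressed straight down it goes 6 mm, 2 N rising to 5 N. Held down, it drops the tooth behind the block, and a spring plunger drives the block about 11 mm towards the mouth within about 1 s; the block then lies over the tooth and the pad may be let go.
- catch1 (a joint): How far dock1's catch is pressed down, m: 0 up, 0.006 fully down; the block is free above 0.004.
- catch2 (a joint): How far dock2's catch is down, m: 0 up, up to 0.006 while a block rides over it, near 0 again once it has clicked up behind a block.
- plunger2 (a joint): How far dock2's plunger is pushed in, m: 0 out, about 0.012 with a block hard against the stop, 0.0105 with a block resting back on the catch (1.5 mm of play). Stop, plunger and catch together are set anywhere within 9 mm either way along the slot (not measured): fully home is block x between -9 and +9 mm of dock2. Push slowly, under 25 N, until the firm stop is felt.
- bottle: Loose white jar with a blue cap, 64 mm across, 130 mm high, bystander at the back; origin centre of underside.
- beaker: Loose glass beaker, 68 mm across, 90 mm high, bystander between the mixers; origin centre of underside.
- dishes: Loose stack of two culture dishes, 89 mm across, 30 mm high, bystander between the mixers; origin centre of underside.
Things that resemble listed ones, but are neither listed nor needed, are in the scene too. There is more than one size of the block; the job needs the largest.

How it is judged:
On the way, in this order (a step that is already met when the one before it is completed fails the run):
1. the catch pad of the first mixer is pressed down (value of joint catch1 above 0.004 m), for 0.1 s.
2. the block is slid out, clear of the first mixer's dovetail (horizontal distance between block and dock1 above 0.085 m), for 0.1 s.
At the end, for the whole second after the job is handed in: The block sits in the second mixer's dovetail, level and in line with it, pushed back until its plunger is in by more than 9.5 mm and the catch has sprung back up (less than 1.5 mm down) behind it; the block is at rest and let go (value of joint plunger2 above 0.0095 m and value of joint catch2 below 0.0015 m and horizontal distance between block and dock2 below 0.013 m and y of block in the frame of dock2 between -0.003 and 0.003 m and z of block in the frame of dock2 between 0.082 and 0.089 m and angle between the x axis of block and the x axis of dock2, either way round below 0.08 rad and angle between block's own z axis and vertical below 0.08 rad and linear speed of block below 0.01 m/s); the robot touches nothing.
It fails at once if the block is forced against a mixer (over 40 N) (contact force between block and dock1 above 40 N or contact force between block and dock2 above 40 N).
It fails at once if a mixer or its catch is pressed by the robot with over 40 N (contact force between any of the arm, the fingers and dock1 above 40 N or contact force between any of the arm, the fingers and dock2 above 40 N).
It fails at once if the block is tipped over 30 degrees (angle between block's own z axis and vertical above 0.52 rad).
It fails at once if a bystander is moved by over 20 mm (distance of any of bottle, beaker, dishes from where it was at the start of the episode above 0.02 m).
It also fails if it takes over 61 s, if anything falls off the work surface, if the arm or the gripper's body presses on something with over 40 N, if the wrist force passes 120 N, or if a joint passes its speed limit or range.

ROBOT

A 6-joint arm with a two-finger parallel gripper is mounted at the origin on the work surface. World frame = base frame: x ahead of the robot, y to its left, z up, the work surface at z = 0. Lengths are in m, angles in rad, forces in N, time in s.
With the tool pointing down it reaches from about 0.35 to 0.725 m from the base axis. Payload 6 kg.
Tool frame: the origin (TCP) lies between the finger pads; the fingertips stand manip.tips_ahead ahead of it and the grasp point (between the pads) lies 6 mm ahead of it (manip.tips_ahead is the distance from the TCP to the fingertips, in m); z points along the fingers, x is the direction in which the jaws open and shut, and the axes are right-handed (so a half turn about z gives the same grasp; the last joint's range is limited). The gripper opens to 85 mm and grips with 20 to 120 N. Pads are 22 mm wide; open, the fingers measure 114 mm over their backs; the gripper's body (76 mm by 85 mm) begins 54 mm behind the grasp point. The pads swing forward as they close: fully open they stand 13 mm farther back than shut.
Start: joints at [-1.013, 0.04, 0.085, 0, -1.615, -0.334], TCP at [0.133, -0.585, 0.256] pointing down, gripper open.
Joint ranges: [-2.56, 2.56], [-1.29, 2.01], [-1.08, 1.49], [-3.29, 1.98], [-2.81, -0.18], [-2.99, 2.99]. Speed limits (rad/s): [2.57, 2.57, 3.01, 3.14, 3.14, 3.14].

INTERFACE

Orientations are given as a rotation vector (axis times angle).
In Python, from bench import telemetry, imaging, workorder, manip gives the robot as it stands. The module is installed in compiled form; this text tells all that it offers.
- The arm moves only by the tool arm_command, never from a script. Its argument "rows" is a list of rows, each an object of numbers: "x", "y", "z": the shift along the tool's x, y, z in mm; "twist": the turn about the tool's z in degrees. A call has 1 to 5 rows; each row shifts and turns the commanded pose from where the row before left it, along the tool's axes as they then stand; what a row does not reach is not made up. A row lasts 1/8 s, in which the tool goes at most 62.5 mm and 10.7 degrees, less where a joint would pass 70% of its speed; a pose out of reach is approached as far as the arm can. A call is refused whole if a number of a shift passes 62.5 or a number of a turn 10.7, either way. A call with a gripper value outside its range is refused whole. "jaw" is the opening in per cent of the stroke, from 0 (shut) to 100 (fully open), set as the call begins (left out, the last holds). The fingers move at their own pace and stop on an object; "newtons" is the grip in N (left out, the last holds). Time passes only in rows, so rows that do not move let the fingers close. It gives the time, the measured TCP pose, the force and the opening at its end, in the units of the state.
- telemetry.read_state(): the state, without advancing time (a new reading comes with each control period).
- imaging.snapshot(name): name is "side" or "top" or "wrist"; returns a dict with "frame" (384x512x3 uint8, red, green, blue), "z_map" (384x512 float32, m along the optical axis (not along the pixel's ray), 0 where there is no reading), "fx", "fy", "cx", "cy" (pixels), "position" and "attitude" of the camera in the world; the wrist camera has in their place "mount" (4x4, takes a point from camera to tool coordinates, whose origin is the TCP and whose axes are the tool frame's). Camera axes: x right, y down, z forward; pixel columns grow to the right and rows downward; lengths in m; the calibration is good to about 2 mm. A picture is of the moment at which its call begins: read the wrist's pose just before it.
- workorder.close_job(): hands the job in, once; it reports no verdict.
The state is a dict: "time": time; "qpos": joint angles; "joint_vel": joint speeds; "effort": joint torques, N m; "tool_pos": TCP position; "tool_rot": TCP orientation; "wrist_force": force on the tool from outside, world axes, zero at the start; "ft_torque": the same for the moment, N m; "finger_gap": finger opening in m.
Only numpy, scipy, OpenCV 4.12 (cv2) and the standard library are available. Lean on these libraries where they do the work, as an engineer would, in place of code of your own. Each camera call takes 0.05 s, during which the arm holds its last target. There are 200 camera calls.

## Working session

There is one attempt and no reset: what is moved stays moved. The work goes in short steps, Python scripts to look and compute and a tool call to move; the robot and the scene stay as the last step left them, time stands still between calls to the robot, and variables do not carry over. Pictures are saved under pics/ and viewed, about 8 in all and at most 12, crops included, and the job is handed in when it is done.

Besides the shell and the picture viewer there is one more tool, called after ">>>" as name([rows], argument=value, ...), one row to a line, values as JSON. arm_command: Moves the arm, as the interface text tells. Its arguments: {"type":"object","properties":{"rows":{"type":"array","items":{"type":"object","properties":{"x":{"type":"number"},"y":{"type":"number"},"z":{"type":"number"},"twist":{"type":"number"}}}},"jaw":{"type":"number"},"newtons":{"type":"number"}},"required":["rows"]}

```bash
mkdir -p pics; cat > h.py <<'E'
import numpy as np,cv2
from scipy.spatial.transform import Rotation as R
from bench import telemetry, imaging, workorder, manip
def snap(n):
    s=telemetry.read_state(); d=imaging.snapshot(n)
    if 'mount' in d:
        T=np.eye(4);T[:3,:3]=R.from_rotvec(s['tool_rot']).as_matrix();T[:3,3]=s['tool_pos'];d['T']=T@np.array(d['mount'])
    else:
        a=np.array(d['attitude']);T=np.eye(4);T[:3,:3]=a if a.shape==(3,3) else R.from_rotvec(a).as_matrix();T[:3,3]=d['position'];d['T']=T
    z=d['z_map'];v,u=np.mgrid[:384,:512]
    p=np.stack([(u-d['cx'])/d['fx']*z,(v-d['cy'])/d['fy']*z,z],-1)
    d['P']=p@d['T'][:3,:3].T+d['T'][:3,3]; d['P'][z==0]=np.nan
    return d
def save(d,name,crop=None,k=1.5):
    f=d['frame'][...,::-1]
    if crop: f=f[crop[1]:crop[3],crop[0]:crop[2]]
    cv2.imwrite('pics/'+name,cv2.resize(f,None,fx=k,fy=k,interpolation=cv2.INTER_CUBIC))
E
python3 - <<'E'
from h import *
s=telemetry.read_state();print(s,manip.tips_ahead)
for n in('top','side'):
    d=snap(n);save(d,n+'0.png');np.save(n+'.npy',d['P']);print(n,d.get('attitude'),d['position'],d['fx'])
E
```

```text
{'time': 0.0, 'qpos': array([-1.01329956e+00,  4.08118251e-02,  8.37693718e-02, -4.63681870e-04,
       -1.61547306e+00, -3.33705998e-01]), 'joint_vel': array([ 8.69086892e-05, -5.38513425e-04, -8.13578233e-04, -6.78150283e-04,
       -5.23540900e-04, -1.91407139e-03]), 'effort': array([ 1.39313070e-03, -3.68200421e+01,  3.47426069e+01,  6.93285406e+00,
       -5.31153477e-03,  4.05454912e-06]), 'tool_pos': array([ 0.13317833, -0.58473809,  0.255256  ]), 'tool_rot': array([-1.95855858e+00, -2.45447308e+00, -1.58536596e-03]), 'wrist_force': array([-0.18107135, -0.68883096, -0.15274212]), 'ft_torque': array([ 0.0106446 , -0.02998821,  0.01217594]), 'finger_gap': 0.08535608559781997} 0.025
top [-2.09497208  2.14944355 -0.17937342] [ 0.48857085 -0.04594469  0.90095912] 357.3163038322327
side [-1.96898859  0.78109572 -0.46465238] [ 0.1068386  -0.61449565  0.51152717] 407.90621993697226
```

View pics/top0.png

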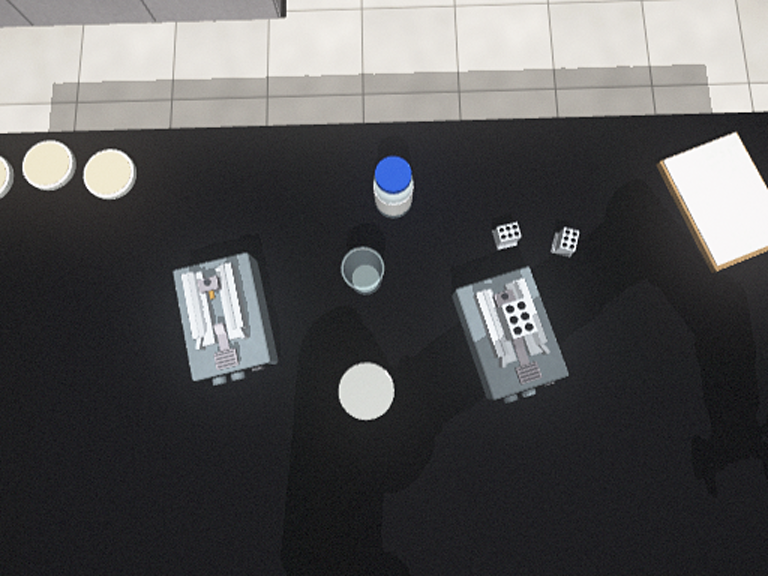

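View pics/side0.png

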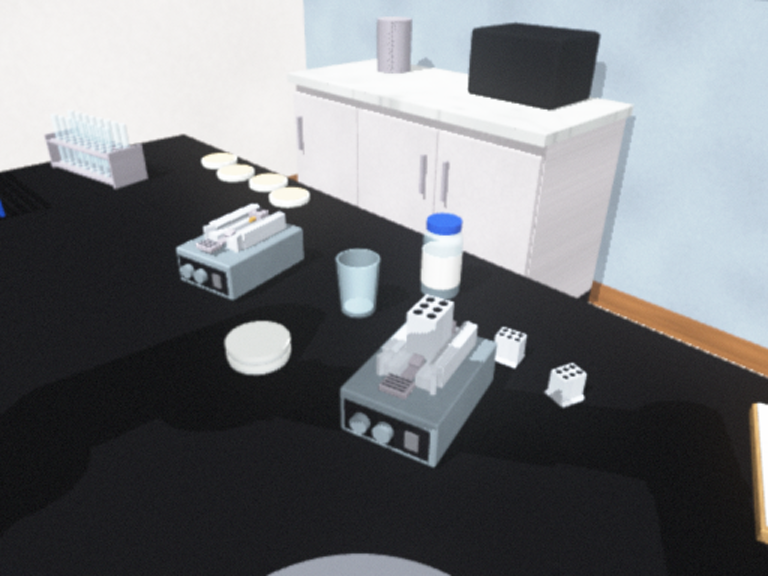

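Top view: dock1, with the block, is on the right: block at (519,318), its pad at (527,372). Dock2 is on the left: stop at (207,285), pad at (226,357). The beaker, dishes and bottle lie between them. Next I measure both docks from depth.

```bash
python3 - <<'E'
from h import *
P=np.load('top.npy');z=P[...,2]
for n,(a,b,c,e) in {'d1':(295,170,385,275),'d2':(110,160,190,262)}.items():
    Q=P[b:e,a:c].reshape(-1,3);Q=Q[~np.isnan(Q[:,2])]
    h,ed=np.histogram(Q[:,2],np.arange(.03,.16,.004));print(n,[(round(x,3),int(k)) for x,k in zip(ed,h) if k>15])
    for lo,hi in((.05,.082),(.094,.104),(.13,.15)):
        q=Q[(Q[:,2]>lo)&(Q[:,2]<hi)]
        if len(q)<20: continue
        r=cv2.minAreaRect((q[:,:2]*1000).astype(np.float32));print(lo,len(q),r,np.median(q[:,2]))
def at(u,v): u=int(u/1.5);v=int(v/1.5);return np.nanmedian(P[v-1:v+2,u-1:u+2].reshape(-1,3),0).round(4)
for k,p in dict(block=(519,318),pad1=(527,372),pad2=(226,357),stop2=(208,283),beaker=(363,250),dish=(366,390),bottle=(393,170)).items(): print(k,at(*p))
E
```

```text
d1 [(np.float64(0.03), 21), (np.float64(0.038), 31), (np.float64(0.042), 38), (np.float64(0.046), 66), (np.float64(0.05), 19), (np.float64(0.054), 40), (np.float64(0.058), 26), (np.float64(0.062), 40), (np.float64(0.066), 1016), (np.float64(0.07), 1084), (np.float64(0.074), 43), (np.float64(0.078), 102), (np.float64(0.082), 249), (np.float64(0.086), 238), (np.float64(0.09), 54), (np.float64(0.094), 357), (np.float64(0.098), 401), (np.float64(0.102), 69), (np.float64(0.106), 19), (np.float64(0.122), 16), (np.float64(0.138), 261), (np.float64(0.142), 145)]
0.05 2370 ((553.884033203125, -228.4663848876953), (187.39535522460938, 124.6248779296875), 15.944259643554688) 0.07009881487492015
0.094 808 ((569.2005615234375, -224.1855926513672), (116.90193176269531, 78.60565185546875), 15.970539093017578) 0.0982842814466261
0.13 424 ((570.4229125976562, -223.7997283935547), (49.9248046875, 37.12434005737305), 16.524316787719727) 0.14143820626483916
d2 [(np.float64(0.03), 21), (np.float64(0.034), 44), (np.float64(0.038), 40), (np.float64(0.042), 64), (np.float64(0.046), 70), (np.float64(0.05), 45), (np.float64(0.054), 42), (np.float64(0.058), 50), (np.float64(0.062), 63), (np.float64(0.066), 994), (np.float64(0.07), 1095), (np.float64(0.074), 66), (np.float64(0.078), 117), (np.float64(0.082), 336), (np.float64(0.086), 361), (np.float64(0.09), 72), (np.float64(0.094), 372), (np.float64(0.098), 463), (np.float64(0.102), 53)]
0.05 2472 ((590.6376342773438, 224.68157958984375), (189.19131469726562, 125.37582397460938), 12.83676528930664) 0.07007785286689194
0.094 876 ((606.833984375, 228.3765869140625), (117.66969299316406, 78.80989074707031), 12.196170806884766) 0.0983783134729802
block [ 0.5702 -0.2243  0.141 ]
pad1 [ 0.4949 -0.243   0.0852]
pad2 [0.5285 0.211  0.085 ]
stop2 [0.6407 0.2343 0.1056]
beaker [ 0.6891 -0.0016  0.0894]
dish [0.4733 0.0005 0.0318]
bottle [ 0.8023 -0.0514  0.132 ]
```

```bash
cat >> h.py <<'E'
def cur():
    s=telemetry.read_state();M=R.from_rotvec(s['tool_rot']).as_matrix()
    return s,np.array(s['tool_pos'])*1000,M
D1=(572.1,-223.4,16.1);D2=(609.7,229.0,12.5)
def go(D,x,y,z):
    "TCP target in dock frame (mm): twist first, then shift in tool axes"
    s,p,M=cur();a=np.radians(D[2]);c,n=np.cos(a),np.sin(a)
    t=np.array([D[0]+c*x-n*y,D[1]+n*x+c*y,z])
    yaw=np.degrees(np.arctan2(M[1,0],M[0,0]))
    N=np.array([[-n,c,0],[c,n,0],[0,0,-1]]).T
    q=np.array([D[0],D[1],0]);l=N.T@(p-q)
    print('t',round(s['time'],2),'pos',p.round(1),'dock x %.1f y %.1f'%(l[1],l[0]),'twist %.2f'%(yaw-(D[2]+90)),'shift',(N.T@(t-p)).round(1),'tilt',M[:,2].round(3),'F',np.round(s['wrist_force'],1),'gap',round(s['finger_gap'],4))
E
python3 -c "
from h import *
go(D1,-83,0,180)"
```

```text
t 0.1 pos [ 133.2 -584.8  255.4] dock x -521.9 y -225.5 twist -3.28 shift [225.5 438.9  75.4] tilt [-0.001  0.002 -1.   ] F [ 0.6 -0.3 -0.1] gap 0.0855
```

>>> arm_command([
  {"twist":-3.3},
  {"x":22.5,"y":44},
  {"x":22.5,"y":44},
  {"x":22.5,"y":44},
  {"x":22.5,"y":44},
], jaw=0, newtons=40)

```text
$.rows[0]: bad value
```

>>> arm_command([
  {"x":22.5,"y":44},
  {"x":22.5,"y":44},
  {"x":22.5,"y":44},
  {"x":22.5,"y":44,"z":0},
  {"x":22.5,"y":44,"z":0},
])

```text
$.rows[0]: bad value
```

```bash
python3 -c "
from h import *
go(D1,-83,0,130);print(manip.tips_ahead)
d=snap('wrist');save(d,'w1.png');np.save('w1.npy',d['P'])"
```

```text
t 0.1 pos [ 133.2 -584.8  255.4] dock x -521.9 y -225.5 twist -3.28 shift [225.5 438.9 125.4] tilt [-0.001  0.002 -1.   ] F [ 0.6 -0.3 -0.1] gap 0.0855
0.025
```

View pics/w1.png

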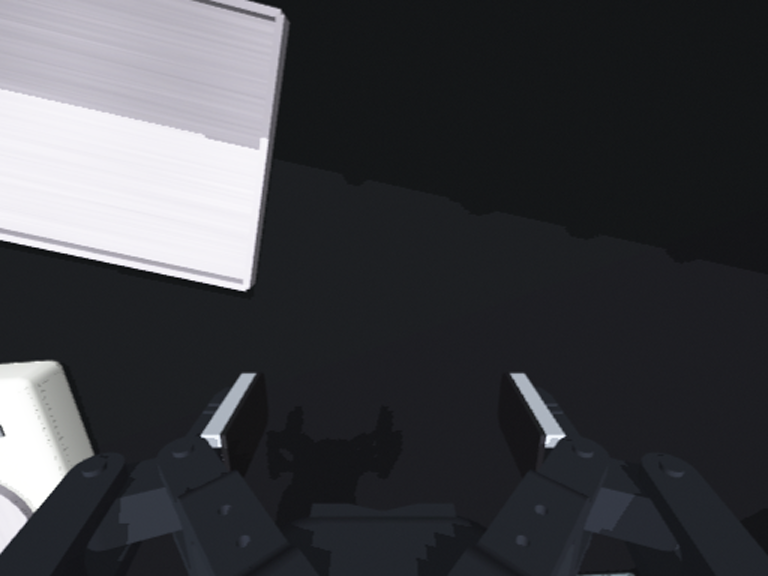

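The move was refused: every row needs all four numbers. So this picture only shows the start area, with fingers at (235,410) and (535,410).

>>> arm_command([
  {"x":0,"y":0,"z":0,"twist":-3.3},
  {"x":22.5,"y":44,"z":0,"twist":0},
  {"x":22.5,"y":44,"z":0,"twist":0},
  {"x":22.5,"y":44,"z":0,"twist":0},
  {"x":22.5,"y":44,"z":0,"twist":0},
], jaw=0, newtons=40)

```text
time: 0.78
tool_pos: [0.2781, -0.4484, 0.256]
tool_rot: [-1.888, -2.511, -0.0]
wrist_force: [0.9, 0.1, -0.2]
finger_gap: 0.0003
```

>>> arm_command([
  {"x":22.5,"y":44,"z":0,"twist":0},
  {"x":22.5,"y":44,"z":0,"twist":0},
  {"x":22.5,"y":44,"z":0,"twist":0},
  {"x":22.5,"y":44,"z":0,"twist":0},
  {"x":22.5,"y":44,"z":0,"twist":0},
])

```text
time: 1.4
tool_pos: [0.4583, -0.2791, 0.2561]
tool_rot: [-1.888, -2.511, -0.0]
wrist_force: [0.3, -0.5, -0.2]
finger_gap: -0.0002
```

```bash
python3 -c "
from h import *
go(D1,-83,0,130);print(manip.tips_ahead)
d=snap('wrist');save(d,'w2.png');np.save('w2.npy',d['P'])"
```

```text
t 1.4 pos [ 458.3 -279.1  256.1] dock x -124.8 y -22.0 twist 0.03 shift [ 22.   41.8 126.1] tilt [-0.  0. -1.] F [ 0.3 -0.5 -0.2] gap -0.0002
0.025
```

View pics/w2.png

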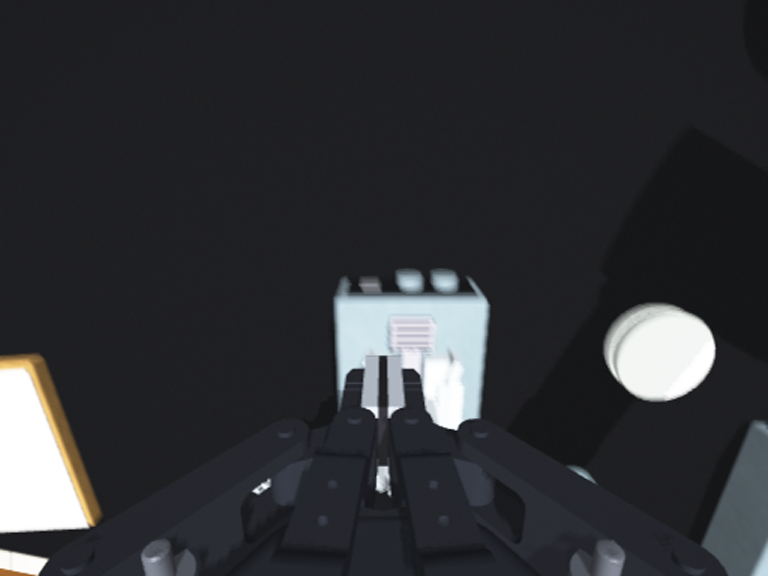

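Wrist view: image up points to the robot. Pad1 is at (412,333), the housing front edge at rows 290–300, and the dishes are at (655,350). I'll check the pad position and dock axis with wrist depth.

```bash
python3 -c "
from h import *
P=np.load('w2.npy')
a=np.radians(16.1);c,n=np.cos(a),np.sin(a)
def loc(q): q=q*1000-[572.1,-223.4,0];return np.stack([c*q[...,0]+n*q[...,1],-n*q[...,0]+c*q[...,1],q[...,2]],-1)
L=loc(P)
print('pad ctr',L[222,274].round(1))
for v in (217,222,227):print(v,[tuple(L[v,u].round(0)) for u in range(252,298,3)])
print('col',[tuple(L[v,274].round(0)) for v in range(195,245,3)])
B=L[185:260,215:335].reshape(-1,3);B=B[(B[:,2]>64)&(B[:,2]<76)];print(B[:,1].min(),B[:,1].max(),B[:,0].min(), np.median(B[:,2]))
for lo in (-105,-90,-75,-60): q=B[abs(B[:,0]-lo)<3,1];print(lo,q.min(),q.max())
go(D1,-83,0,130)"
```

```text
pad ctr [-77.9   0.7  83.6]
217 [(np.float64(-78.0), np.float64(-25.0), np.float64(68.0)), (np.float64(-78.0), np.float64(-21.0), np.float64(69.0)), (np.float64(-78.0), np.float64(-18.0), np.float64(68.0)), (np.float64(-85.0), np.float64(-15.0), np.float64(85.0)), (np.float64(-84.0), np.float64(-11.0), np.float64(84.0)), (np.float64(-84.0), np.float64(-8.0), np.float64(84.0)), (np.float64(-85.0), np.float64(-4.0), np.float64(85.0)), (np.float64(-84.0), np.float64(-1.0), np.float64(83.0)), (np.float64(-84.0), np.float64(3.0), np.float64(84.0)), (np.float64(-84.0), np.float64(6.0), np.float64(83.0)), (np.float64(-84.0), np.float64(10.0), np.float64(83.0)), (np.float64(-84.0), np.float64(13.0), np.float64(83.0)), (np.float64(-78.0), np.float64(19.0), np.float64(68.0)), (np.float64(-78.0), np.float64(22.0), np.float64(69.0)), (np.float64(-78.0), np.float64(26.0), np.float64(68.0)), (np.float64(-78.0), np.float64(30.0), np.float64(68.0))]
222 [(np.float64(-71.0), np.float64(-25.0), np.float64(68.0)), (np.float64(-71.0), np.float64(-21.0), np.float64(69.0)), (np.float64(-71.0), np.float64(
[... 2344 characters left out ...]
0), np.float64(85.0)), (np.float64(-64.0), np.float64(1.0), np.float64(78.0)), (np.float64(-60.0), np.float64(2.0), np.float64(78.0)), (np.float64(-55.0), np.float64(2.0), np.float64(78.0)), (np.float64(-52.0), np.float64(2.0), np.float64(79.0)), (np.float64(-48.0), np.float64(2.0), np.float64(79.0))]
-62.569961663326275 61.40088129451527 -103.84375517160483 68.35884748164014
-105 -60.15044729270729 59.237450256232535
-90 -61.701181330799756 61.229643685017486
-75 -62.334706156722454 61.10494772289941
-60 -61.41446316700429 61.112026318518666
t 1.45 pos [ 461.3 -276.   255.1] dock x -121.1 y -19.8 twist 0.20 shift [ 19.8  38.1 125.1] tilt [ 0.     0.002 -1.   ] F [-0.6  2.2 -1.6] gap -0.0002
```

>>> arm_command([
  {"x":21,"y":40,"z":0,"twist":0},
  {"x":0,"y":0,"z":50,"twist":0},
  {"x":0,"y":0,"z":50,"twist":0},
  {"x":0,"y":0,"z":25,"twist":0},
  {"x":0,"y":0,"z":0,"twist":0},
])

```text
time: 2.08
tool_pos: [0.4886, -0.2489, 0.1288]
tool_rot: [-1.885, -2.507, 0.003]
wrist_force: [-0.2, 0.7, 0.5]
finger_gap: -0.0001
```

```bash
python3 -c "
from h import *
go(D1,-83,0,103)"
```

```text
t 2.08 pos [ 488.6 -248.9  128.8] dock x -87.3 y -1.3 twist 0.02 shift [ 1.3  4.3 25.8] tilt [-0.005  0.001 -1.   ] F [-0.2  0.7  0.5] gap -0.0001
```

>>> arm_command([
  {"x":1,"y":4,"z":10,"twist":0},
  {"x":0,"y":0,"z":6,"twist":0},
  {"x":0,"y":0,"z":2,"twist":0},
  {"x":0,"y":0,"z":2,"twist":0},
  {"x":0,"y":0,"z":0,"twist":0},
])

```text
time: 2.7
tool_pos: [0.4935, -0.2472, 0.1114]
tool_rot: [1.888, 2.511, 0.0]
wrist_force: [0.7, 0.1, 1.0]
finger_gap: 0.0001
```

>>> arm_command([
  {"x":0,"y":0,"z":1,"twist":0},
  {"x":0,"y":0,"z":1,"twist":0},
  {"x":0,"y":0,"z":1,"twist":0},
  {"x":0,"y":0,"z":1,"twist":0},
  {"x":0,"y":0,"z":0,"twist":0},
])

```text
time: 3.32
tool_pos: [0.4936, -0.2473, 0.1085]
tool_rot: [1.887, 2.511, -0.0]
wrist_force: [-2.1, 2.4, 6.1]
finger_gap: -0.0
```

```bash
python3 -c "
from h import *
go(D1,-83,0,103)"
```

```text
t 3.33 pos [ 493.6 -247.3  108.5] dock x -82.1 y -1.1 twist 0.04 shift [ 1.1 -0.9  5.5] tilt [ 0. -0. -1.] F [-2.1  2.4  6.1] gap -0.0
```

>>> arm_command([
  {"x":0,"y":0,"z":1,"twist":0},
  {"x":0,"y":0,"z":1,"twist":0},
  {"x":0,"y":0,"z":1,"twist":0},
  {"x":0,"y":0,"z":1,"twist":0},
  {"x":0,"y":0,"z":0,"twist":0},
])

```text
time: 3.95
tool_pos: [0.4937, -0.2472, 0.1036]
tool_rot: [1.888, 2.511, 0.0]
wrist_force: [-1.7, 0.4, 4.0]
finger_gap: 0.0
```

```bash
python3 -c "
from h import *
go(D1,-83,0,103)"
```

```text
t 3.95 pos [ 493.7 -247.2  103.6] dock x -81.9 y -1.1 twist 0.03 shift [ 1.1 -1.1  0.6] tilt [ 0.001 -0.    -1.   ] F [-1.7  0.4  4. ] gap 0.0
```

>>> arm_command([
  {"x":0,"y":0,"z":1,"twist":0},
  {"x":0,"y":0,"z":0.5,"twist":0},
  {"x":0,"y":0,"z":0,"twist":0},
  {"x":0,"y":0,"z":0,"twist":0},
  {"x":0,"y":0,"z":0,"twist":0},
])

```text
time: 4.58
tool_pos: [0.4937, -0.2473, 0.103]
tool_rot: [1.887, 2.511, -0.0]
wrist_force: [-4.1, 3.0, 8.6]
finger_gap: 0.0003
```

>>> arm_command([
  {"x":0,"y":0,"z":0,"twist":0},
  {"x":0,"y":0,"z":0,"twist":0},
  {"x":0,"y":0,"z":0,"twist":0},
  {"x":0,"y":0,"z":0,"twist":0},
  {"x":0,"y":0,"z":0,"twist":0},
])

```text
time: 5.2
tool_pos: [0.4937, -0.2473, 0.103]
tool_rot: [1.887, 2.511, -0.0]
wrist_force: [-4.0, 2.8, 8.6]
finger_gap: -0.0001
```

```bash
python3 -c "
from h import *
go(D1,-83,0,103)
d=snap('top');save(d,'t3.png',(280,150,400,290),4)
P=d['P'][150:270,290:390].reshape(-1,3);q=P[(P[:,2]>.13)&(P[:,2]<.146)]
print(cv2.minAreaRect((q[:,:2]*1000).astype(np.float32)))
d=snap('side');save(d,'s3.png',(190,170,360,310),4)"
```

```text
t 5.2 pos [ 493.7 -247.3  103. ] dock x -81.9 y -1.2 twist 0.04 shift [ 1.2 -1.1 -0. ] tilt [ 0.001 -0.001 -1.   ] F [-4.   2.8  8.6] gap -0.0001
((581.8436279296875, -228.00640869140625), (9.441360473632812, 21.442909240722656), 16.476253509521484)
```

View pics/s3.png

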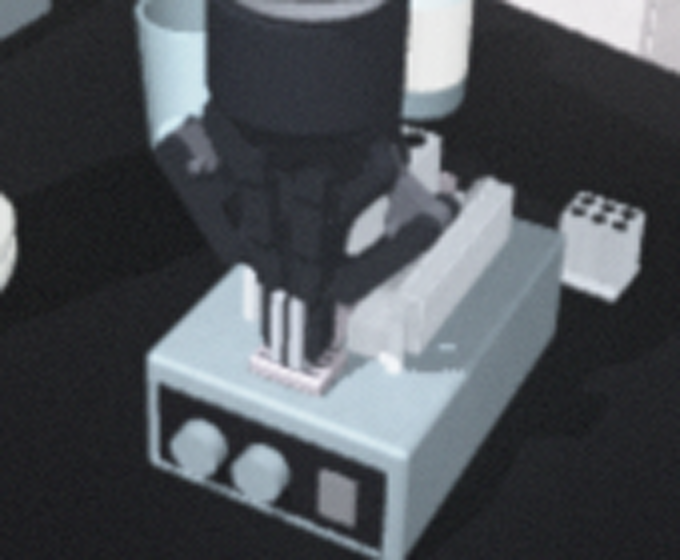

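>>> arm_command([
  {"x":0,"y":0,"z":-20,"twist":0},
  {"x":0,"y":0,"z":-60,"twist":0},
  {"x":1,"y":35,"z":0,"twist":0},
  {"x":0,"y":34,"z":0,"twist":0},
  {"x":0,"y":0,"z":0,"twist":0},
], jaw=90)

```text
time: 5.92
tool_pos: [0.5606, -0.2262, 0.1798]
tool_rot: [-1.885, -2.51, 0.001]
wrist_force: [-0.4, 0.2, -0.5]
finger_gap: 0.0769
```

```bash
python3 -c "
from h import *
go(D1,-12.5,0,130)
d=snap('wrist');save(d,'w4.png');np.save('w4.npy',d['P'])
P=d['P'].reshape(-1,3);q=P[(P[:,2]>.134)&(P[:,2]<.146)]
print(cv2.minAreaRect((q[:,:2]*1000).astype(np.float32)),len(q))
"
```

```text
t 5.92 pos [ 560.6 -226.2  179.8] dock x -11.9 y 0.5 twist 0.08 shift [-0.5 -0.6 49.8] tilt [-0.002  0.001 -1.   ] F [-0.4  0.2 -0.5] gap 0.0769
((564.123291015625, -225.90902709960938), (51.68220138549805, 36.15758514404297), 16.186267852783203) 3996
```

View pics/w4.png

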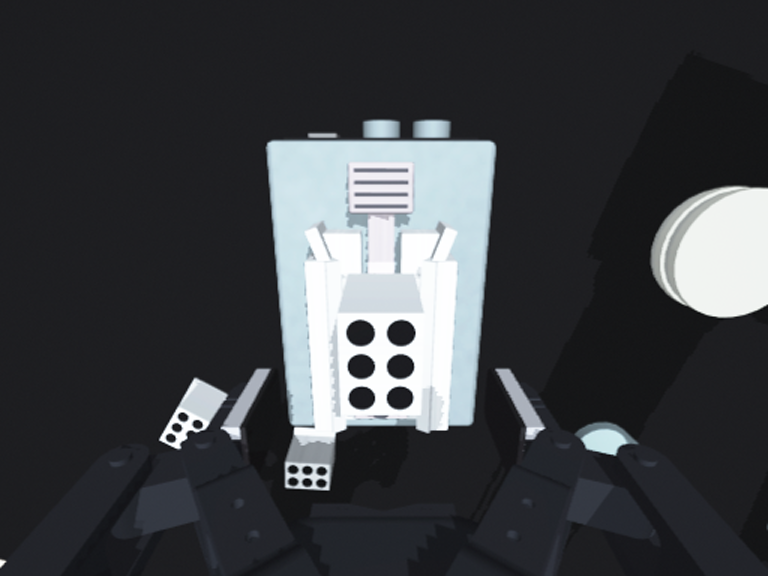

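The block (top centre about (380,365)) has moved back towards the mouth and is centred between the open fingers. Now I descend and grip.

>>> arm_command([
  {"x":-0.5,"y":0,"z":25,"twist":0},
  {"x":0,"y":0,"z":20,"twist":0},
  {"x":0,"y":0,"z":5,"twist":0},
  {"x":0,"y":0,"z":0,"twist":0},
  {"x":0,"y":0,"z":0,"twist":0},
])

```text
time: 6.6
tool_pos: [0.5601, -0.2277, 0.1329]
tool_rot: [1.887, 2.51, 0.001]
wrist_force: [0.2, -0.1, 0.0]
finger_gap: 0.0767
```

>>> arm_command([
  {"x":0,"y":0,"z":0,"twist":0},
  {"x":0,"y":0,"z":0,"twist":0},
  {"x":0,"y":0,"z":0,"twist":0},
  {"x":0,"y":0,"z":0,"twist":0},
  {"x":0,"y":0,"z":0,"twist":0},
], jaw=0, newtons=50)

```text
time: 7.22
tool_pos: [0.5598, -0.2275, 0.1321]
tool_rot: [1.888, 2.511, 0.0]
wrist_force: [-0.4, 1.0, 2.3]
finger_gap: 0.0353
```

```bash
python3 -c "
from h import *
go(D1,-100,0,131)"
```

```text
t 7.22 pos [ 559.8 -227.5  132.1] dock x -13.0 y -0.5 twist 0.03 shift [  0.5 -87.    1.1] tilt [ 0. -0. -1.] F [-0.4  1.   2.3] gap 0.0353
```

>>> arm_command([
  {"x":0,"y":-3,"z":0,"twist":0},
  {"x":0,"y":-6,"z":0,"twist":0},
  {"x":0,"y":-8,"z":0,"twist":0},
  {"x":0,"y":-8,"z":0,"twist":0},
  {"x":0,"y":-8,"z":0,"twist":0},
])

```text
time: 7.85
tool_pos: [0.5275, -0.2369, 0.1321]
tool_rot: [1.888, 2.51, 0.001]
wrist_force: [3.0, 1.2, 1.4]
finger_gap: 0.0353
```

```bash
python3 -c "
from h import *
go(D1,-100,0,131)"
```

```text
t 7.85 pos [ 527.5 -236.9  132.1] dock x -46.5 y -0.6 twist 0.02 shift [  0.6 -53.5   1.1] tilt [ 0.001 -0.    -1.   ] F [3.  1.2 1.4] gap 0.0353
```

>>> arm_command([
  {"x":0.3,"y":-10,"z":0,"twist":0},
  {"x":0,"y":-10,"z":0,"twist":0},
  {"x":0,"y":-10,"z":0,"twist":0},
  {"x":0,"y":-10,"z":0,"twist":0},
  {"x":0,"y":-10,"z":0,"twist":0},
])

```text
time: 8.48
tool_pos: [0.4779, -0.2503, 0.1303]
tool_rot: [-1.886, -2.508, 0.002]
wrist_force: [1.3, -0.7, -1.3]
finger_gap: 0.0354
```

>>> arm_command([
  {"x":0,"y":-12,"z":0,"twist":0},
  {"x":0,"y":0,"z":0,"twist":0},
  {"x":0,"y":0,"z":0,"twist":0},
])

```text
time: 8.85
tool_pos: [0.4678, -0.2536, 0.1313]
tool_rot: [-1.888, -2.51, 0.001]
wrist_force: [-0.4, 0.2, -1.8]
finger_gap: 0.0353
```

```bash
python3 -c "
from h import *
go(D1,-110,0,200)
d=snap('side');save(d,'s5.png',(190,130,360,310),3.3)
d=snap('wrist');P=d['P'].reshape(-1,3);q=P[(P[:,2]>.132)&(P[:,2]<.148)]
q=q[np.hypot(q[:,0]-.466,q[:,1]+.255)<.045]
print(cv2.minAreaRect((q[:,:2]*1000).astype(np.float32)),len(q),np.median(q[:,2]))
"
```

```text
t 8.85 pos [ 467.8 -253.6  131.3] dock x -108.5 y -0.1 twist 0.01 shift [  0.1  -1.5 -68.7] tilt [-0.001  0.    -1.   ] F [-0.4  0.2 -1.8] gap 0.0353
((472.0035095214844, -252.71835327148438), (52.1282958984375, 68.89620971679688), 13.988154411315918) 8153 0.13956934455566514
```

View pics/s5.png

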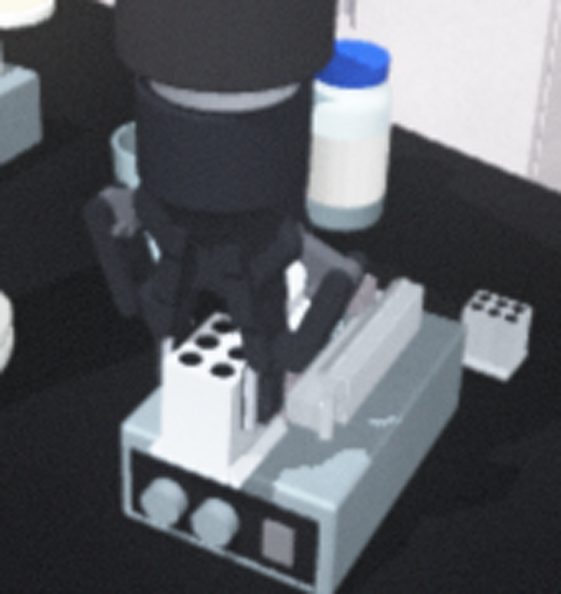

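The block is out of dock1, upright in the fingers and over the front of the housing. Now I lift it and carry it to dock2.

>>> arm_command([
  {"x":0,"y":0,"z":-15,"twist":0},
  {"x":0,"y":0,"z":-30,"twist":0},
  {"x":0,"y":0,"z":-30,"twist":0},
  {"x":0,"y":0,"z":0,"twist":3.6},
  {"x":0,"y":0,"z":0,"twist":0},
])

```text
time: 9.57
tool_pos: [0.4686, -0.2535, 0.2078]
tool_rot: [1.965, 2.451, 0.001]
wrist_force: [0.2, 0.2, -2.7]
finger_gap: 0.0355
```

```bash
python3 -c "
from h import *
go(D2,-125,0,205)"
```

```text
t 9.57 pos [ 468.6 -253.5  207.8] dock x -242.2 y -440.6 twist 0.06 shift [440.6 117.2   2.8] tilt [ 0.001  0.    -1.   ] F [ 0.2  0.2 -2.7] gap 0.0355
```

>>> arm_command([
  {"x":20,"y":5.5,"z":0,"twist":0},
  {"x":40,"y":10.5,"z":0,"twist":0},
  {"x":50,"y":13.5,"z":0,"twist":0},
  {"x":50,"y":13.5,"z":0,"twist":0},
  {"x":50,"y":13.5,"z":0,"twist":0},
])

```text
time: 10.2
tool_pos: [0.4777, -0.0348, 0.2069]
tool_rot: [-1.964, -2.452, 0.0]
wrist_force: [0.7, 0.9, -2.5]
finger_gap: 0.0355
```

>>> arm_command([
  {"x":50,"y":13.5,"z":0,"twist":0},
  {"x":50,"y":13.5,"z":0,"twist":0},
  {"x":50,"y":13.5,"z":0,"twist":0},
  {"x":45,"y":11,"z":0,"twist":0},
  {"x":25,"y":6,"z":0,"twist":0},
])

```text
time: 10.82
tool_pos: [0.4859, 0.193, 0.2064]
tool_rot: [-1.961, -2.454, 0.002]
wrist_force: [0.2, -0.2, -3.6]
finger_gap: 0.0354
```

>>> arm_command([
  {"x":10,"y":2.5,"z":0,"twist":0},
  {"x":0,"y":0,"z":0,"twist":0},
  {"x":0,"y":0,"z":0,"twist":0},
  {"x":0,"y":0,"z":0,"twist":0},
])

```text
time: 11.32
tool_pos: [0.4868, 0.2004, 0.207]
tool_rot: [1.967, 2.449, 0.001]
wrist_force: [-0.2, 1.0, -1.8]
finger_gap: 0.0352
```

```bash
python3 -c "
from h import *
go(D2,-125,0,205)
d=snap('wrist');save(d,'w6.png');np.save('w6.npy',d['P'])
"
```

```text
t 11.32 pos [486.8 200.4 207. ] dock x -126.2 y -1.4 twist -0.03 shift [1.4 1.2 2. ] tilt [ 0.  0. -1.] F [-0.2  1.  -1.8] gap 0.0352
```

View pics/w6.png

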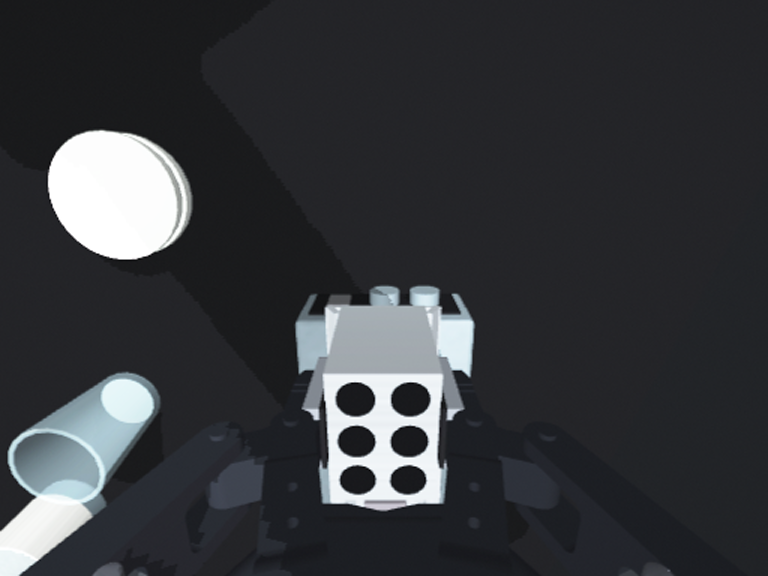

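The block is held level over dock2, its top at (383,440), with the housing front visible at (385,335). I'll check dock2's lateral centre and yaw from this view and from the top view.

```bash
python3 -c "
from h import *
def loc(q,D):
    a=np.radians(D[2]);c,n=np.cos(a),np.sin(a);q=q*1000-[D[0],D[1],0];return np.stack([c*q[...,0]+n*q[...,1],-n*q[...,0]+c*q[...,1],q[...,2]],-1)
B=loc(np.load('w6.npy').reshape(-1,3),D2);h=B[(B[:,2]>62)&(B[:,2]<76)&(abs(B[:,1])<75)]
for lo in range(-102,-50,6):
    q=h[abs(h[:,0]-lo)<3,1]
    if len(q):print(lo,q.min().round(1),q.max().round(1),len(q))
for D,w in((D1,(295,170,385,275)),(D2,(110,160,190,262))):
    P=np.load('top.npy')[w[1]:w[3],w[0]:w[2]].reshape(-1,3);B=loc(P,D);r=B[(B[:,2]>92)&(B[:,2]<106)]
    c=[];
    for lo in range(-44,60,5):
        q=r[abs(r[:,0]-lo)<2.5,1];q=q[abs(q)<45];c.append((lo,np.percentile(q,2),np.percentile(q,98)))
    c=np.array(c);m=c[:,1:].mean(1);f=np.polyfit(c[:,0],m,1);print('mid fit y=',f[1].round(2),'deg',np.degrees(f[0]).round(2),'wid',np.diff(c[:,1:]).mean())
    hh=B[(B[:,2]>64)&(B[:,2]<76)];e=[(lo,*np.percentile(hh[abs(hh[:,0]-lo)<3,1],[1,99])) for lo in range(-90,50,6)]
    e=np.array(e);f=np.polyfit(e[:,0],e[:,1:].mean(1),1);print(' housing',f[1].round(2),np.degrees(f[0]).round(2),'wid',np.diff(e[:,1:]).mean())
    print(' rail x range',np.percentile(r[abs(r[:,1])<42,0],[.5,99.5]))
d=snap('wrist')
B=loc(d['P'].reshape(-1,3),D2);q=B[(B[:,2]>205)&(B[:,2]<225)&(np.hypot(B[:,0]+124,B[:,1])<45)]
print('block top',cv2.minAreaRect(q[:,:2].astype(np.float32)),np.median(q[:,2]));go(D2,-125,0,205)
"
```

```text
-102 -62.3 61.5 258
-96 -60.9 61.6 240
-90 -61.8 60.6 219
-84 -61.9 61.6 220
-78 -61.3 61.6 201
-72 -61.9 61.0 141
-66 -62.4 61.8 78
-60 -61.1 60.5 5
mid fit y= 0.48 deg -0.17 wid 75.86661304743026
 housing 0.62 -0.08 wid 121.57918000435477
 rail x range [-59.95745827  55.05813954]
mid fit y= -0.5 deg 0.19 wid 75.84221693993608
 housing -0.7 0.05 wid 121.24971230958313
 rail x range [-60.71308604  55.16347634]
block top ((-122.29346466064453, -0.7997055053710938), (76.5357437133789, 51.43175506591797), 88.96974182128906) 215.30750125219612
t 11.43 pos [486.8 200.6 207. ] dock x -126.2 y -1.1 twist -0.03 shift [1.1 1.2 2. ] tilt [ 0.  0. -1.] F [ 0.7 -0.2 -2.7] gap 0.0355
```

>>> arm_command([
  {"x":0.5,"y":0,"z":30,"twist":0},
  {"x":0,"y":0,"z":30,"twist":0},
  {"x":0,"y":0,"z":13.5,"twist":0},
  {"x":0,"y":0,"z":0,"twist":0},
  {"x":0,"y":0,"z":0,"twist":0},
])

```text
time: 12.05
tool_pos: [0.4872, 0.2019, 0.1349]
tool_rot: [1.965, 2.45, 0.003]
wrist_force: [0.1, 0.0, -2.4]
finger_gap: 0.0354
```

```bash
python3 -c "
from h import *
go(D2,-70,-.5,133)"
```

```text
t 12.05 pos [487.2 201.9 134.9] dock x -125.4 y 0.1 twist 0.02 shift [-0.6 55.4  1.9] tilt [ 0.002  0.001 -1.   ] F [ 0.1  0.  -2.4] gap 0.0354
```

>>> arm_command([
  {"x":-0.3,"y":6,"z":0.5,"twist":0},
  {"x":0,"y":8,"z":0,"twist":0},
  {"x":0,"y":8,"z":0,"twist":0},
  {"x":0,"y":4,"z":0,"twist":0},
  {"x":0,"y":0,"z":0,"twist":0},
])

```text
time: 12.68
tool_pos: [0.5122, 0.207, 0.1325]
tool_rot: [-1.966, -2.45, 0.001]
wrist_force: [-0.4, -0.4, -2.5]
finger_gap: 0.0351
```

```bash
python3 -c "
from h import *
go(D2,-70,-.5,133)"
```

```text
t 12.68 pos [512.2 207.  132.5] dock x -100.0 y -0.4 twist 0.00 shift [-0.1 30.  -0.5] tilt [-0.001 -0.    -1.   ] F [-0.4 -0.4 -2.5] gap 0.0351
```

>>> arm_command([
  {"x":0,"y":4,"z":-0.3,"twist":0},
  {"x":0,"y":4,"z":0,"twist":0},
  {"x":0,"y":4,"z":0,"twist":0},
  {"x":0,"y":4,"z":0,"twist":0},
  {"x":0,"y":4,"z":0,"twist":0},
])

```text
time: 13.3
tool_pos: [0.5318, 0.2114, 0.1331]
tool_rot: [-1.966, -2.45, 0.0]
wrist_force: [0.0, -0.3, -3.0]
finger_gap: 0.0354
```

```bash
python3 -c "
from h import *
go(D2,-70,-.5,133)"
```

```text
t 13.3 pos [531.8 211.4 133.1] dock x -79.9 y -0.3 twist 0.02 shift [-0.2  9.9  0.1] tilt [-0.  0. -1.] F [ 0.  -0.3 -3. ] gap 0.0354
```

Front edge is at the flare and no contact forces show. I continue slowly.

>>> arm_command([
  {"x":0,"y":2.5,"z":0,"twist":0},
  {"x":0,"y":2.5,"z":0,"twist":0},
  {"x":0,"y":2.5,"z":0,"twist":0},
  {"x":0,"y":2.5,"z":0,"twist":0},
  {"x":0,"y":2.5,"z":0,"twist":0},
])

```text
time: 13.92
tool_pos: [0.5438, 0.2141, 0.1331]
tool_rot: [-1.966, -2.45, 0.0]
wrist_force: [-2.5, 0.3, -2.5]
finger_gap: 0.0355
```

```bash
python3 -c "
from h import *
go(D2,-50,-.5,133)"
```

```text
t 13.93 pos [543.8 214.1 133.1] dock x -67.6 y -0.3 twist 0.03 shift [-0.2 17.6  0.1] tilt [-0. -0. -1.] F [-2.5  0.3 -2.5] gap 0.0355
```

>>> arm_command([
  {"x":0,"y":2,"z":0,"twist":0},
  {"x":0,"y":2,"z":0,"twist":0},
  {"x":0,"y":2,"z":0,"twist":0},
  {"x":0,"y":2,"z":0,"twist":0},
  {"x":0,"y":2,"z":0,"twist":0},
])

```text
time: 14.55
tool_pos: [0.5539, 0.2165, 0.1334]
tool_rot: [1.966, 2.45, 0.002]
wrist_force: [-2.8, 0.3, -0.4]
finger_gap: 0.0356
```

```bash
python3 -c "
from h import *
go(D2,-50,-.5,133);print(telemetry.read_state()['ft_torque'])"
```

```text
t 14.55 pos [553.9 216.5 133.4] dock x -57.2 y -0.1 twist 0.03 shift [-0.4  7.2  0.4] tilt [ 0.001  0.001 -1.   ] F [-2.8  0.3 -0.4] gap 0.0356
[ 0.0530082   0.82354287 -0.04159201]
```

>>> arm_command([
  {"x":0,"y":2.5,"z":0,"twist":0},
  {"x":0,"y":2.5,"z":0,"twist":0},
  {"x":0,"y":2.5,"z":0,"twist":0},
  {"x":0,"y":2.5,"z":0,"twist":0},
  {"x":0,"y":2.5,"z":0,"twist":0},
])

```text
time: 15.18
tool_pos: [0.5657, 0.2191, 0.133]
tool_rot: [-1.966, -2.45, 0.0]
wrist_force: [-3.0, 0.9, -0.6]
finger_gap: 0.0357
```

```bash
python3 -c "
from h import *
go(D2,-50,-.5,133)"
```

```text
t 15.18 pos [565.7 219.1 133. ] dock x -45.1 y -0.2 twist 0.03 shift [-0.3 -4.9 -0. ] tilt [-0.  0. -1.] F [-3.   0.9 -0.6] gap 0.0357
```

>>> arm_command([
  {"x":0,"y":3,"z":0,"twist":0},
  {"x":0,"y":3,"z":0,"twist":0},
  {"x":0,"y":3,"z":0,"twist":0},
  {"x":0,"y":3,"z":0,"twist":0},
  {"x":0,"y":3,"z":0,"twist":0},
])

```text
time: 15.8
tool_pos: [0.5802, 0.2223, 0.1327]
tool_rot: [-1.965, -2.45, 0.001]
wrist_force: [-4.3, 1.7, -2.3]
finger_gap: 0.0352
```

```bash
python3 -c "
from h import *
go(D2,-20,-.5,133)"
```

```text
t 15.8 pos [580.2 222.3 132.7] dock x -30.3 y -0.2 twist 0.02 shift [-0.3 10.3 -0.3] tilt [-0.001 -0.    -1.   ] F [-4.3  1.7 -2.3] gap 0.0352
```

>>> arm_command([
  {"x":0,"y":2,"z":0,"twist":0},
  {"x":0,"y":2,"z":0,"twist":0},
  {"x":0,"y":2,"z":0,"twist":0},
  {"x":0,"y":2,"z":0,"twist":0},
  {"x":0,"y":2,"z":0,"twist":0},
])

```text
time: 16.42
tool_pos: [0.5897, 0.2244, 0.1325]
tool_rot: [-1.965, -2.45, 0.002]
wrist_force: [-4.9, 1.0, -2.4]
finger_gap: 0.0355
```

```bash
python3 -c "
from h import *
go(D2,-20,-.5,133)"
```

```text
t 16.43 pos [589.7 224.4 132.5] dock x -20.6 y -0.2 twist 0.02 shift [-0.3  0.6 -0.5] tilt [-0.002 -0.    -1.   ] F [-4.9  1.  -2.4] gap 0.0355
```

>>> arm_command([
  {"x":0,"y":1.5,"z":0,"twist":0},
  {"x":0,"y":1.5,"z":0,"twist":0},
  {"x":0,"y":1.5,"z":0,"twist":0},
  {"x":0,"y":1.5,"z":0,"twist":0},
  {"x":0,"y":1,"z":0,"twist":0},
])

```text
time: 17.05
tool_pos: [0.5956, 0.2257, 0.1325]
tool_rot: [-1.964, -2.449, 0.005]
wrist_force: [-11.0, -0.1, 0.5]
finger_gap: 0.0354
```

```bash
python3 -c "
from h import *
go(D2,-20,-.5,133)"
```

```text
t 17.05 pos [595.6 225.7 132.5] dock x -14.5 y -0.2 twist 0.03 shift [-0.3 -5.5 -0.5] tilt [-0.004 -0.001 -1.   ] F [-11.   -0.1   0.5] gap 0.0354
```

>>> arm_command([
  {"x":0,"y":1,"z":0,"twist":0},
  {"x":0,"y":1,"z":0,"twist":0},
  {"x":0,"y":1,"z":0,"twist":0},
])

```text
time: 17.42
tool_pos: [0.5983, 0.2263, 0.1325]
tool_rot: [-1.964, -2.449, 0.006]
wrist_force: [-11.5, 0.2, 1.0]
finger_gap: 0.0356
```

```bash
python3 -c "
from h import *
go(D2,-20,-.5,133)"
```

```text
t 17.43 pos [598.3 226.3 132.5] dock x -11.7 y -0.1 twist 0.03 shift [-0.4 -8.3 -0.5] tilt [-0.004 -0.001 -1.   ] F [-11.5   0.2   1. ] gap 0.0356
```

>>> arm_command([
  {"x":0,"y":1,"z":0,"twist":0},
  {"x":0,"y":1,"z":0,"twist":0},
  {"x":0,"y":1,"z":0,"twist":0},
])

```text
time: 17.8
tool_pos: [0.601, 0.2269, 0.1325]
tool_rot: [-1.964, -2.448, 0.006]
wrist_force: [-13.2, -0.6, 0.8]
finger_gap: 0.0356
```

```bash
python3 -c "
from h import *
go(D2,-20,-.5,133)"
```

```text
t 17.8 pos [601.  226.9 132.5] dock x -9.0 y -0.2 twist 0.03 shift [ -0.3 -11.   -0.5] tilt [-0.005 -0.001 -1.   ] F [-13.2  -0.6   0.8] gap 0.0356
```

>>> arm_command([
  {"x":0,"y":0.8,"z":0,"twist":0},
  {"x":0,"y":0.8,"z":0,"twist":0},
  {"x":0,"y":0.8,"z":0,"twist":0},
])

```text
time: 18.18
tool_pos: [0.6034, 0.2275, 0.1325]
tool_rot: [-1.964, -2.449, 0.006]
wrist_force: [-10.4, 0.7, 0.2]
finger_gap: 0.0355
```

```bash
python3 -c "
from h import *
go(D2,-20,-.5,133)"
```

```text
t 18.18 pos [603.4 227.5 132.5] dock x -6.5 y -0.1 twist 0.03 shift [ -0.4 -13.5  -0.5] tilt [-0.004 -0.001 -1.   ] F [-10.4   0.7   0.2] gap 0.0355
```

>>> arm_command([
  {"x":0,"y":0.7,"z":0,"twist":0},
  {"x":0,"y":0.7,"z":0,"twist":0},
])

```text
time: 18.42
tool_pos: [0.604, 0.2276, 0.1324]
tool_rot: [-1.963, -2.448, 0.009]
wrist_force: [-18.2, -0.4, 3.2]
finger_gap: 0.0355
```

```bash
python3 -c "
from h import *
go(D2,-20,-.5,133)"
```

```text
t 18.43 pos [604.  227.6 132.4] dock x -5.9 y -0.2 twist 0.04 shift [ -0.3 -14.1  -0.6] tilt [-0.006 -0.002 -1.   ] F [-18.2  -0.4   3.2] gap 0.0355
```

>>> arm_command([
  {"x":0,"y":0.4,"z":0,"twist":0},
  {"x":0,"y":0,"z":0,"twist":0},
])

```text
time: 18.68
tool_pos: [0.604, 0.2276, 0.1324]
tool_rot: [-1.963, -2.448, 0.01]
wrist_force: [-19.1, -0.3, 4.0]
finger_gap: 0.0353
```

```bash
python3 -c "
from h import *
go(D2,-20,-.5,133)"
```

```text
t 18.68 pos [604.  227.6 132.4] dock x -5.9 y -0.2 twist 0.05 shift [ -0.3 -14.1  -0.6] tilt [-0.007 -0.002 -1.   ] F [-19.1  -0.3   4. ] gap 0.0353
```

Firm stop reached. I ease back with a small tug to test the catch.

>>> arm_command([
  {"x":0,"y":-1,"z":0,"twist":0},
  {"x":0,"y":-1,"z":0,"twist":0},
  {"x":0,"y":-1,"z":0,"twist":0},
  {"x":0,"y":-0.7,"z":0,"twist":0},
  {"x":0,"y":0,"z":0,"twist":0},
])

```text
time: 19.3
tool_pos: [0.603, 0.2274, 0.1324]
tool_rot: [-1.965, -2.45, 0.001]
wrist_force: [-4.2, 1.9, -5.5]
finger_gap: 0.0352
```

```bash
python3 -c "
from h import *
go(D2,-20,-.5,133)"
```

```text
t 19.3 pos [603.  227.4 132.4] dock x -6.9 y -0.2 twist 0.02 shift [ -0.3 -13.1  -0.6] tilt [-0.001 -0.    -1.   ] F [-4.2  1.9 -5.5] gap 0.0352
```

>>> arm_command([
  {"x":0,"y":-0.7,"z":0,"twist":0},
  {"x":0,"y":-0.7,"z":0,"twist":0},
  {"x":0,"y":-0.5,"z":0,"twist":0},
  {"x":0,"y":0,"z":0,"twist":0},
])

```text
time: 19.8
tool_pos: [0.602, 0.2271, 0.1326]
tool_rot: [1.966, 2.45, 0.002]
wrist_force: [3.9, 3.5, -12.3]
finger_gap: 0.0353
```

```bash
python3 -c "
from h import *
go(D2,-20,-.5,133)"
```

```text
t 19.8 pos [602.  227.1 132.6] dock x -7.9 y -0.1 twist 0.02 shift [ -0.4 -12.1  -0.4] tilt [ 0.001  0.001 -1.   ] F [  3.9   3.5 -12.3] gap 0.0353
```

The tug meets resistance after about 2 mm, so the catch holds. I ease off and release.

>>> arm_command([
  {"x":0,"y":0.8,"z":0,"twist":0},
  {"x":0,"y":0,"z":0,"twist":0},
])

```text
time: 20.05
tool_pos: [0.6021, 0.2272, 0.1327]
tool_rot: [-1.966, -2.45, 0.0]
wrist_force: [2.0, 2.6, -11.4]
finger_gap: 0.0353
```

>>> arm_command([
  {"x":0,"y":0,"z":0,"twist":0},
  {"x":0,"y":0,"z":0,"twist":0},
  {"x":0,"y":0,"z":0,"twist":0},
  {"x":0,"y":0,"z":0,"twist":0},
  {"x":0,"y":0,"z":0,"twist":0},
], jaw=85)

```text
time: 20.68
tool_pos: [0.6022, 0.227, 0.1333]
tool_rot: [1.966, 2.45, 0.0]
wrist_force: [0.8, 0.0, -0.2]
finger_gap: 0.0726
```

>>> arm_command([
  {"x":0,"y":0,"z":-20,"twist":0},
  {"x":0,"y":0,"z":-40,"twist":0},
  {"x":0,"y":0,"z":-40,"twist":0},
  {"x":0,"y":0,"z":0,"twist":0},
  {"x":0,"y":0,"z":0,"twist":0},
])

```text
time: 21.3
tool_pos: [0.6022, 0.2272, 0.2339]
tool_rot: [-1.966, -2.45, -0.002]
wrist_force: [-0.3, 0.5, 0.6]
finger_gap: 0.0725
```

```bash
python3 -c "
from h import *
go(D2,-20,-.5,133)
d=snap('wrist');save(d,'w7.png',(130,80,390,384),1.95)
a=np.radians(D2[2]);c,n=np.cos(a),np.sin(a);q=d['P']*1000-[D2[0],D2[1],0];B=np.stack([c*q[...,0]+n*q[...,1],-n*q[...,0]+c*q[...,1],q[...,2]],-1).reshape(-1,3)
t=B[(B[:,2]>134)&(B[:,2]<146)&(abs(B[:,1])<30)&(abs(B[:,0])<60)]
print(cv2.minAreaRect(t[:,:2].astype(np.float32)),np.median(t[:,2]),np.linalg.lstsq(np.c_[t[:,:2],np.ones(len(t))],t[:,2],rcond=None)[0])
t=B[(abs(B[:,1])<12)&(B[:,0]>-96)&(B[:,0]<-20)]
for x in range(-96,-20,4):
  z=t[abs(t[:,0]-x)<2,2];print(x,np.median(z).round(1) if len(z) else None,end='; ')
"
```

```text
t 21.3 pos [602.2 227.2 233.9] dock x -7.8 y -0.2 twist 0.03 shift [ -0.3 -12.2 100.9] tilt [ 0.001  0.001 -1.   ] F [-0.3  0.5  0.6] gap 0.0725
((-4.305673599243164, -0.16327667236328125), (35.99300765991211, 50.648380279541016), 89.94019317626953) 140.5331865582168 [-2.38573487e-03  2.47838690e-03  1.40441411e+02]
-96 82.9; -92 82.9; -88 83.1; -84 82.8; -80 82.9; -76 83.1; -72 82.4; -68 77.1; -64 77.1; -60 77.3; -56 77.6; -52 77.3; -48 77.6; -44 82.7; -40 84.4; -36 86.0; -32 87.4; -28 131.4; -24 141.0;
```

View pics/w7.png

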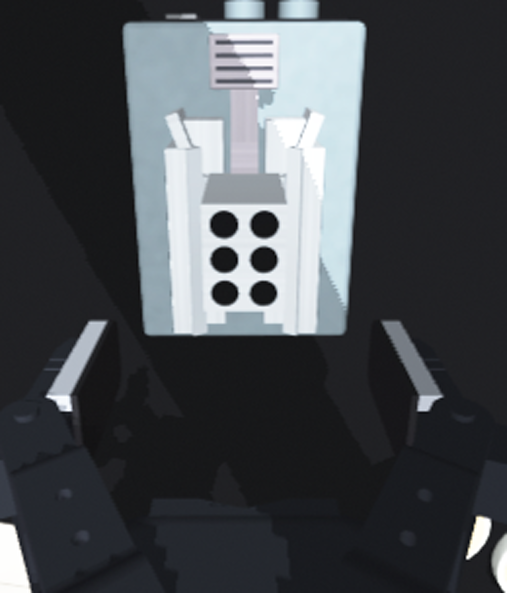

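The block sits level in dock2, its top at (245,258) in the crop. The pad is at (245,60), and the tooth ramp rises right behind the block. The pad reads 83 mm, so I'll check it against the housing height and the starting top view.

```bash
python3 -c "
from h import *
def loc(P,D):
    a=np.radians(D[2]);c,n=np.cos(a),np.sin(a);q=P*1000-[D[0],D[1],0];return np.stack([c*q[...,0]+n*q[...,1],-n*q[...,0]+c*q[...,1],q[...,2]],-1).reshape(-1,3)
def st(P,D,k):
    B=loc(P,D);p=B[(abs(B[:,0]+81)<9)&(abs(B[:,1])<12),2];h=B[(abs(B[:,0]+75)<20)&(abs(abs(B[:,1])-48)<8),2];r=B[(abs(B[:,0])<45)&(abs(abs(B[:,1])-31)<4),2]
    print(k,'pad %.2f housing %.2f rail %.2f pad-h %.2f'%(np.median(p),np.median(h),np.median(r),np.median(p)-np.median(h)))
st(np.load('w4.npy'),D1,'dock1 wrist(block over tooth)');st(np.load('w2.npy'),D1,'dock1 wrist latched');st(np.load('top.npy'),D1,'dock1 top latched');st(np.load('top.npy'),D2,'dock2 top empty')
st(snap('wrist')['P'],D2,'dock2 wrist now')
"
```

```text
dock1 wrist(block over tooth) pad 81.30 housing 68.52 rail 227.08 pad-h 12.78
dock1 wrist latched pad 83.73 housing 68.47 rail 96.57 pad-h 15.26
dock1 top latched pad 85.43 housing 70.01 rail 98.28 pad-h 15.42
dock2 top empty pad 85.35 housing 70.41 rail 98.49 pad-h 14.95
dock2 wrist now pad 83.06 housing 68.53 rail 280.46 pad-h 14.53
```

```bash
python3 -c "
from h import *
P=snap('top')['P']
for k,p in dict(beaker=(363,250),dish=(366,390),bottle=(393,170)).items():
    u,v=int(p[0]/1.5),int(p[1]/1.5);print(k,np.nanmedian(P[v-1:v+2,u-1:u+2].reshape(-1,3),0).round(4))
workorder.close_job()"
```

```text
beaker [ 0.6891 -0.0016  0.0912]
dish [0.4733 0.0007 0.0311]
bottle [ 0.8022 -0.0514  0.1309]
the job is handed in; nothing more can be done
```

I moved the block from dock1 to dock2, left it latched there with the gripper clear above it, and handed the job in after about 21 s of robot time. The hand-in gave no verdict.

- **Release and pull-out:** the pad press peaked at about 9 N and the block sprang back about 11 mm. It then slid straight out, about 105 mm from dock1's origin, before I lifted it.
- **Insertion:** I pushed slowly until the firm stop, with a peak wrist force of about 19 N. The force dipped just before the stop, as expected when the catch clicks up.
- **Catch test:** a gentle tug met resistance after about 2 mm. The expected play is 1.5 mm.
- **Block position:** the last wrist view showed it level, y about -0.2 mm and yaw error under 0.1°. Its x came out about -4 mm by camera, and about -5 mm from the arm's position.
- **Catch position:** the tooth shows raised behind the block. The pad reads 0.4–0.7 mm lower than in my "catch up" readings, which is within the 1.5 mm limit. I could not read the catch or plunger joints directly.
- **Bystanders:** the beaker, dishes and bottle read the same positions as at the start, to within 2 mm.

The first two arm commands were refused because each row needs all four numbers; nothing moved then.

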